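# Fetch the sample caddy out of the cabinet and onto the scale

### The arm

A 7-joint arm with a two-finger parallel gripper is mounted at the origin on the work surface. World frame = base frame: x ahead of the robot, y to its left, z up, the work surface at z = 0. Lengths are in m, angles in rad, forces in N, time in s.
With the tool pointing down it reaches from about 0.4 to 0.875 m from the base axis. Payload 4.4 kg.
Tool frame: the origin (TCP) lies at the very end of the fingers, on their centre line; the grasp point (between the pads) lies 19 mm behind it; z points along the fingers, y is the direction in which the jaws open and shut (so a half turn about z gives the same grasp; the last joint's range is limited). The gripper opens to 85 mm and grips with 20 to 120 N. Pads are 22 mm wide; open, the fingers measure 114 mm over their backs; the gripper's body (76 mm by 85 mm) begins 54 mm behind the grasp point. The pads swing forward as they close: fully open they stand 13 mm farther back than shut.
Start: joints at [-1.168, 0.628, 0.038, 1.517, -0.027, 0.996, -0.02], TCP at [0.294, 0.58, 0.231] pointing down, gripper open.
Joint ranges: [-3.06, 3.06], [-0.37, 2.12], [-1.25, 1.32], [0.18, 2.47], [-1.1, 4.24], [0.23, 1.98], [-2.94, 2.94]. Speed limits (rad/s): [2.57, 2.57, 3.14, 3.14, 3.14, 3.14, 3.14].

### API

Orientations are given as a unit quaternion [w, x, y, z].
In Python, from station import env, get_image, get_calibration gives the robot as it stands. The module is installed in compiled form; this text tells all that it offers.
- The arm moves only by the tool arm_command, never from a script. Its argument "steps" is a list of rows, each a list of 3 entries, a list of its own where there are three numbers: the turn, a rotation vector about the world's x, y, z scaled (see below), then the shift along the world's x, y, z scaled (see below), then the opening, from 0 (shut) to 1 (fully open). A call has 1 to 20 rows; each row shifts and turns the commanded pose from where the row before left it; what a row does not reach is not made up. The controller multiplies each number of a shift by 0.05 m and each number of a turn by pi/2 rad. A row lasts 1/8 s, in which the tool goes at most 62.5 mm and 10.7 degrees, less where a joint would pass 70% of its speed; a pose out of reach is approached as far as the arm can. A call with a number of a shift or a turn outside -1 to 1 is refused whole. A call with a gripper value outside its range is refused whole. The fingers move at their own pace and stop on an object; the grip force is fixed at half the most. Time passes only in rows, so rows that do not move let the fingers close. It gives the time, the measured TCP pose, the force and the opening at its end, in the units of the state.
- env.get_state(): the state, without advancing time (a new reading comes with each control period).
- get_image(name): name is "scene" or "top"; returns the picture (384x512x3 uint8, red, green, blue); there is no depth.
- get_calibration(name): a dict with "fx", "fy", "cx", "cy" (pixels), "xyz" and "rotation" of the camera in the world. Camera axes: x right, y down, z forward; pixel columns grow to the right and rows downward; lengths in m; the calibration is good to about 2 mm. A picture is of the moment at which its call begins. get_calibration takes no time and is no camera call.
- env.job_done(): hands the job in, once; it reports no verdict.
The state is a dict: "time": time; "qpos": joint angles; "qd": joint speeds; "tau": joint torques, N m; "tcp_pos": TCP position; "orientation": TCP orientation; "wrist_force": force on the tool from outside, world axes, zero at the start; "ft_torque": the same for the moment, N m; "opening": finger opening in m.
Only numpy, scipy, OpenCV 4.12 (cv2) and the standard library are available. Lean on these libraries where they do the work, as an engineer would, in place of code of your own. Each camera call takes 0.05 s, during which the arm holds its last target.

### The job

Open the low sample cabinet's white door wide and leave it open, draw the caddy inside fully out onto the loading shelf by the tab on its front, and let go of it there. Then take it by its top handle, carry it level and set it down (do not drop it) in the middle of the bench scale's steel pan, square to the pan either way, and let go. Both jars must stay standing in the caddy, and the bottle, tub and measuring board must be left where they are.

Things in the scene. Friction and masses are not known exactly. Their poses are not given: they have to be found in the camera images.
- cabinet: Fixed low grey cabinet with a white door, 200 wide (y), 240 deep (x), 152 high, its mouth behind the door. Origin: centre of the mouth plane at table height; +x points into the cabinet, +y to the hinge side, z up. An aluminium plate 15 thick is its floor and juts out 180 before the mouth (220 wide): the loading shelf, top at z = 15. Mouth: 176 wide, z = 15 to 140; the roof is 12 thick.
- door (a joint): Angle of the cabinet's door in rad: 0 closed, grows as it swings out and (from above) clockwise about the hinge, up to 1.9. It stays where it is left; about 0.1 Nm of friction, no latch. It may start slightly ajar.
- door_hinge (a point): Point on the vertical hinge axis, at the mouth plane and the cabinet's +y edge (100 from its centre), at the height of door_handle.
- door_handle (a point): Grip point on the handle, a vertical round dark steel bar, 12 diameter, 76 long, 42 off the door's face; 116 above the table, 29 below the bar's top end. Closed, it lies 96 out (-x) from the mouth plane and 170 from the hinge axis towards -y. Door: hollow, 200 wide, 54 thick, top at 150. Turns with the door: x is the door's normal (into the cabinet when closed), z up.
- caddy: Loose grey plastic caddy standing in the cabinet on its floor plate, about 0.32 kg plus two jars of 0.06 kg; tray 130 long (x) by 110 wide (y), walls 34 high, four pockets. Origin: centre of its underside; x runs lengthwise, -x to its front (towards the door), z up.
- caddy_tab (a point): Pull tab: an upright fin on the middle of the caddy's front, 10 thick (y), reaching 42 forward of the front wall, 18 to 110 above the caddy's underside. This point is in it, 95 in front of the caddy's centre and 93 above its underside, and starts 20 to 28 before the mouth plane (inside the hollow door while that is closed). Axes as the caddy's.
- caddy_grip (a point): Centre of the caddy's top handle, a bar 100 long (x), 16 thick (y), 24 high, on a rib 8 thick along the middle of the caddy; this point is 105 above the caddy's underside, the bar's top is 117. Clear on both sides above the jars (jar tops at 66 over the underside). Axes as the caddy's.
- jar_a: Small loose glass jar with white cap, 36 diameter, 62 high, standing in a pocket at the caddy's front left. Origin: centre of its underside, z up.
- jar_b: Second such jar, in the pocket diagonally opposite. Origin: centre of its underside, z up.
- scale: Fixed bench scale, white body 250 (x) by 200 (y), display at its -x end, 38 high there. Origin: under the middle of the part below the pan, at table height (10 towards -x from pan centre); z up.
- scale_pan (a point): Centre of the top face of the scale's square steel pan, 190 by 190, 55 above the table; its sides run along its x and y axes.
- bottle: Bystander: white bottle, 60 diameter, 170 high. Origin: centre of underside.
- tub: Bystander: round blue plastic bowl, 100 across, 60 high. Origin: centre of underside.
- board: Bystander: loose fish measuring board, 300 by 90 by 12 with an upright stop 52 high at one end. Origin: centre of underside.

How it is judged:
On the way, in this order (a step that is already met when the one before it is completed fails the run):
1. the door is open by more than 1.2 rad (value of joint door above 1.2 rad), for 0.2 s.
2. the caddy is out of the cabinet (its centre more than 60 mm before the mouth plane), standing on the loading shelf, and let go (x of caddy in the frame of cabinet below -0.06 m and z of caddy in the frame of cabinet below 0.022 m and contact force between the fingers and caddy below 0.05 N and contact force between caddy and cabinet above 0.5 N and angle between caddy's own z axis and vertical below 0.05 rad), for 0.1 s.
3. the caddy is lifted off the shelf by its top handle (z of caddy in the frame of cabinet above 0.03 m and contact force between caddy and cabinet below 0.05 N and contact force between the fingers and caddy above 1 N and distance between the grasp point and caddy_grip below 0.055 m), for 0.2 s.
4. the caddy rests on the scale while still held by its top handle (set down, not dropped) (contact force between caddy and scale above 0.5 N and contact force between the fingers and caddy above 0.5 N and distance between the grasp point and caddy_grip below 0.055 m), for 0.05 s.
At the end, for the whole second after the job is handed in: The caddy stands released and at rest on the scale's pan, its centre within 25 mm of the pan's centre, square to the pan within 0.2 rad (lengthwise or crosswise), both jars upright (0.2 rad) in it, and the door is still open by more than 1.0 rad (value of joint door above 1 rad and horizontal distance between caddy and scale_pan below 0.025 m and height (world z) of caddy between 0.05 and 0.062 m and angle between caddy's own z axis and vertical below 0.05 rad and (angle between the x axis of caddy and the x axis of scale_pan, either way round below 0.2 rad or angle between the x axis of caddy and the y axis of scale_pan, either way round below 0.2 rad) and contact force between caddy and scale above 0.5 N and linear speed of caddy below 0.02 m/s and angle between each of jar_a, jar_b's own z axis and vertical below 0.2 rad and z of each of jar_a, jar_b in the frame of caddy below 0.02 m and horizontal distance between each of jar_a, jar_b and caddy below 0.075 m); the robot touches nothing.
It fails at once if the caddy is tipped by more than 0.3 rad (angle between caddy's own z axis and vertical above 0.3 rad).
It fails at once if a jar is tipped by more than 0.6 rad (angle between any of jar_a, jar_b's own z axis and vertical above 0.6 rad).
It fails at once if the bottle, tub or measuring board is moved by more than 30 mm (distance of any of bottle, tub, board from where it was at the start of the episode above 0.03 m).
It also fails if it takes over 70 s, if anything falls off the work surface, if the arm or the gripper's body presses on something with over 40 N, if the wrist force passes 120 N, or if a joint passes its speed limit or range.

## Working session

There is one attempt and no reset: what is moved stays moved. The work goes in short steps, Python scripts to look and compute and a tool call to move; the robot and the scene stay as the last step left them, time stands still between calls to the robot, and variables do not carry over. Pictures are saved under pics/ and viewed, and the job is handed in when it is done.

Besides the shell and the picture viewer there is one more tool, called after ">>>" by a JSON object that holds its "fn" and its "kwargs", one argument or row to a line. arm_command: Moves the arm, as the interface text tells. Shifts and turns lie within -1 to 1; 1 stands for 0.05 m of shift or pi/2 rad of turn. Its arguments: {"type":"object","properties":{"steps":{"type":"array","items":{"type":"array"}}},"required":["steps"]}

```bash
mkdir -p pics
python3 - <<'E'
from station import env,get_image,get_calibration
import cv2
s=env.get_state();print(s)
for n in("scene","top"):
    c=get_calibration(n);print(n,c)
    cv2.imwrite(f"pics/{n}0.png",cv2.cvtColor(get_image(n),cv2.COLOR_RGB2BGR))
E
```

```text
{'time': 0.0, 'qpos': array([-1.16780508,  0.62936163,  0.03843657,  1.51839715, -0.02701643,
        0.9962698 , -0.0199887 ]), 'qd': array([ 0.00195455,  0.00087999, -0.00028686, -0.00011199, -0.0003423 ,
        0.00043404,  0.0006127 ]), 'tau': array([ 5.38365439e-04, -5.63408375e+01,  1.22680720e+00, -1.93446225e+01,
        1.11327539e-02,  1.05422043e-02, -1.77146029e-05]), 'tcp_pos': array([0.29335687, 0.57932604, 0.23036961]), 'orientation': array([-2.18053233e-04,  2.32252130e-01,  9.72655144e-01, -9.33988007e-04]), 'wrist_force': array([0.79926756, 0.83079312, 0.45469179]), 'ft_torque': array([-0.00861442,  0.02024921, -0.00923903]), 'opening': 0.08528403144575479}
scene {'fx': 419.33750066561197, 'fy': 419.33750066561197, 'cx': 261.6766803871938, 'cy': 186.4071441294094, 'xyz': array([1.05802452, 0.49990243, 1.46376117]), 'rotation': array([-0.08271262,  0.38857273,  0.90015675, -0.17857123])}
top {'fx': 442.76785651958164, 'fy': 442.76785651958164, 'cx': 258.54117209871555, 'cy': 191.47431016016216, 'xyz': array([0.49358862, 0.11863682, 1.33450732]), 'rotation': array([ 0.03402099, -0.70586936,  0.70697905, -0.02777825])}
```

View pics/scene0.png

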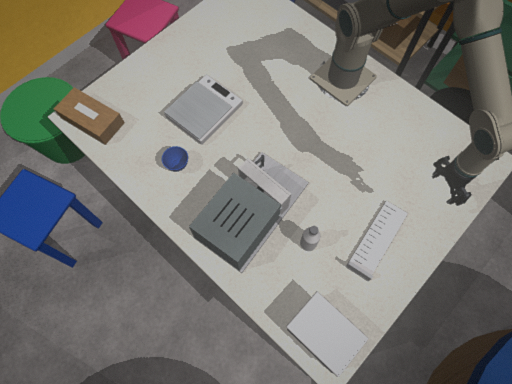

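View pics/top0.png

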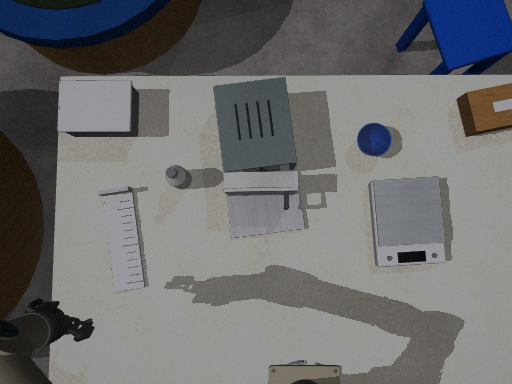

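```bash
cat > h.py <<'E'
import numpy as np,cv2
from station import env,get_image,get_calibration
from scipy.spatial.transform import Rotation as R
def ray(n,u,v):
    c=get_calibration(n);q=c["rotation"]
    r=R.from_quat([q[1],q[2],q[3],q[0]]).as_matrix()
    return c["xyz"],r@np.array([(u-c["cx"])/c["fx"],(v-c["cy"])/c["fy"],1.])
def pt(n,u,v,z):
    o,d=ray(n,u,v);return o+d*(z-o[2])/d[2]
def proj(n,p):
    c=get_calibration(n);q=c["rotation"]
    r=R.from_quat([q[1],q[2],q[3],q[0]]).as_matrix()
    x=r.T@(np.array(p)-c["xyz"]);return np.array([c["cx"]+c["fx"]*x[0]/x[2],c["cy"]+c["fy"]*x[1]/x[2]])
def crop(n,name,u0,v0,u1,v1,k):
    im=cv2.cvtColor(get_image(n),cv2.COLOR_RGB2BGR)
    cv2.imwrite("pics/raw_"+name,im)
    cv2.imwrite("pics/"+name,cv2.resize(im[v0:v1,u0:u1],None,fx=k,fy=k,interpolation=cv2.INTER_CUBIC))
E
python3 - <<'E'
from h import *
a=cv2.imread("pics/top0.png");cv2.imwrite("pics/t1.png",cv2.resize(a[70:250,200:330],None,fx=4.4 if 0 else 3.3,fy=3.3,interpolation=cv2.INTER_CUBIC))
cv2.imwrite("pics/t2.png",cv2.resize(a[165:275,350:460],None,fx=5,fy=5,interpolation=cv2.INTER_CUBIC))
a=cv2.imread("pics/scene0.png");cv2.imwrite("pics/s1.png",cv2.resize(a[140:275,180:330],None,fx=4.4,fy=4.4,interpolation=cv2.INTER_CUBIC))
E
```

```text
(no output)
```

View pics/t1.png

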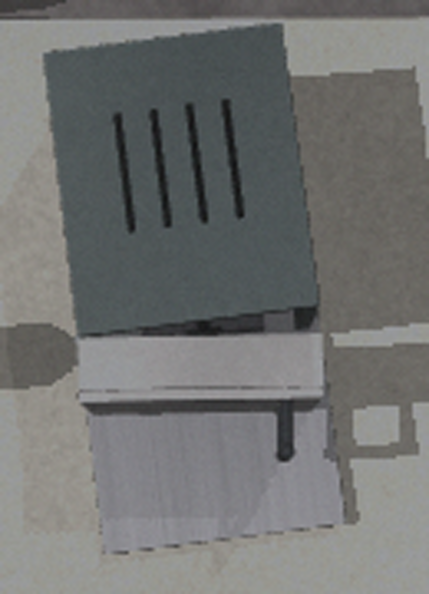

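View pics/t2.png

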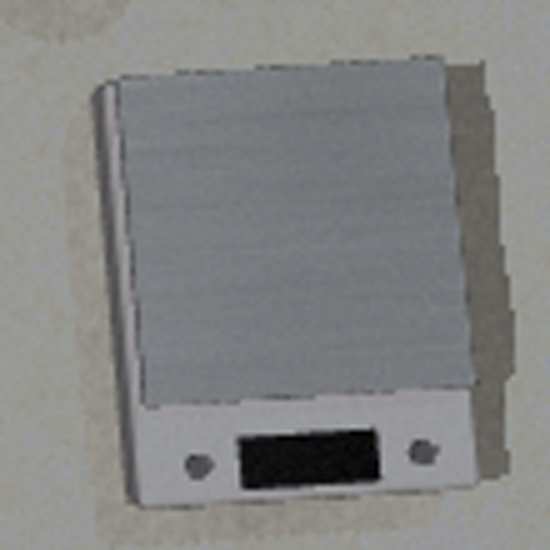

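View pics/s1.png

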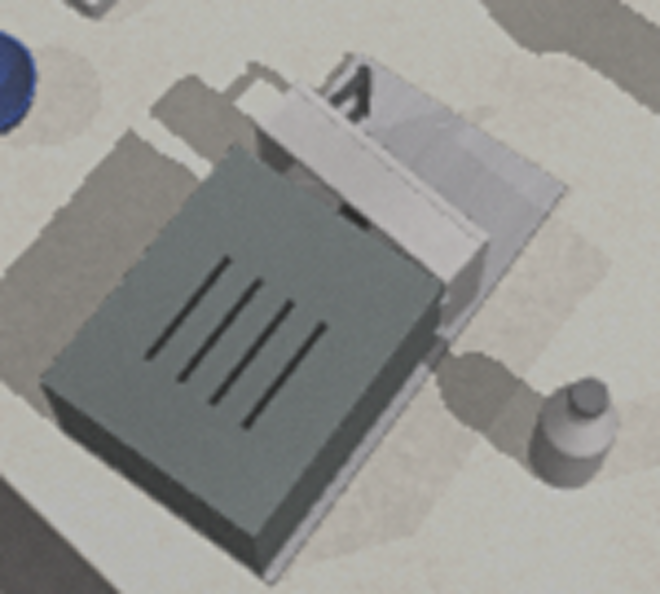

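The top view shows the cabinet roof at about (213,86)-(286,77)-(296,162)-(223,171), the door slightly ajar with its handle end at (287,207), and the pan at about (374..444, 177..246).

Run:
```python
from h import *
f=lambda u,v:(200+u/3.3-.35,70+v/3.3-.35)
P=[pt("top",*f(*p),.152)[:2] for p in [(44,53),(283,24),(318,304),(77,334)]]
print("roof",np.round(P,4)) # back+y, back-y, front-y, front+y
ed=[P[i]-P[(i+1)%4] for i in range(4)];print([round(float(np.linalg.norm(e)),4) for e in ed])
S=[pt("top",*f(*p),.015)[:2] for p in [(104,553),(345,523)]];print("shelf front",S,np.linalg.norm(S[0]-S[1]))
xd=(P[0]+P[1]-P[2]-P[3]);yaw=np.arctan2(xd[1],xd[0]);print("yaw",yaw,np.arctan2(*((S[0]-S[1])[::-1]))-np.pi/2)
yd=P[0]+P[3]-P[1]-P[2];print(np.arctan2(-yd[0],yd[1]))
cx=np.array([np.cos(yaw),np.sin(yaw)]);ctr=sum(P)/4
m=ctr-cx*.12;print("mouth from roof",m,"from shelf",sum(S)/2+cx*.18)
D=[pt("top",*f(*p),.150)[:2] for p in [(80,338),(322,334),(324,390),(79,390)]];print("door",np.round(D,4),[np.arctan2(-(a-b)[0],(a-b)[1]) for a,b in((D[0],D[1]),(D[3],D[2]))])
print("handle top",pt("top",*f(285,456),.145),pt("top",*f(287,404),.145))
g=lambda u,v:(350+u/5-.4,165+v/5-.4)
Q=[pt("top",*g(*p),.055)[:2] for p in [(116,80),(443,57),(474,385),(147,406)]]
print("pan",np.round(Q,4),sum(Q)/4);xd=Q[0]+Q[1]-Q[2]-Q[3];print(np.arctan2(xd[1],xd[0]),[np.linalg.norm(Q[i]-Q[(i+1)%4]) for i in range(4)])
# scene check: roof corners
h=lambda u,v:(180+u/4.4-.4,140+v/4.4-.4)
C=[pt("scene",*h(*p),.152)[:2] for p in [(257,535),(42,380),(234,148),(445,285)]];print("scene roof",np.round(C,4),sum(C)/4, "top ctr",ctr)
S2=[pt("scene",*h(*p),.015)[:2] for p in [(566,187),(357,55)]];print("scene shelf front",S2)
H=[pt("scene",*h(*p),.145)[:2] for p in [(368,68)]];print("handle",H)
print("bottle",pt("scene",*h(588,393),.17),"tub",pt("top",374,139,.06))
```

```text
roof [[0.8885 0.2536]
 [0.9124 0.055 ]
 [0.6774 0.0279]
 [0.6532 0.2248]]
[0.2, 0.2365, 0.1983, 0.2371]
shelf front [array([0.47317394, 0.21160282]), array([ 0.49978455, -0.00512192])] 0.21835231978681402
yaw 0.11819916905771681 0.12217378672071089
0.12107372083144793
mouth from roof [0.66369844 0.12616077] from shelf [0.66522331 0.12446679]
door [[0.6501 0.2225]
 [0.653  0.0247]
 [0.607  0.0235]
 [0.6074 0.223 ]] [np.float64(0.014289503291053718), np.float64(-0.0020348485094817425)]
handle top [0.55359691 0.05532495 0.145     ] [0.59608707 0.05341209 0.145     ]
pan [[ 0.6368 -0.2016]
 [ 0.6498 -0.3911]
 [ 0.4607 -0.4019]
 [ 0.4489 -0.2149]] [ 0.54903828 -0.30235192]
0.06372899002889607 [np.float64(0.18995235341825734), np.float64(0.18936955502789127), np.float64(0.18739239482191236), np.float64(0.1883007403604565)]
scene roof [[0.8867 0.2549]
 [0.9131 0.0582]
 [0.6814 0.0286]
 [0.6526 0.2247]] [0.78346275 0.14161263] top ctr [0.78286115 0.14031167]
scene shelf front [array([0.47288602, 0.21129378]), array([ 0.50361912, -0.00533862])]
handle [array([0.55581339, 0.05437405])]
bottle [0.64863506 0.36079947 0.17      ] tub [ 0.75810018 -0.20670679  0.06      ]
```

>>> {"fn": "arm_command", "kwargs": {
  "steps": [
    [[0,0,0.03],[0.48,-0.95,0],1],
    [[0,0,0.03],[0.48,-0.95,0],1],
    [[0,0,0.03],[0.48,-0.95,0],1],
    [[0,0,0.03],[0.48,-0.95,0],1],
    [[0,0,0.03],[0.48,-0.95,0],1],
    [[0,0,0.03],[0.48,-0.95,0],1],
    [[0,0,0.03],[0.48,-0.95,0],1],
    [[0,0,0.03],[0.48,-0.95,0],1],
    [[0,0,0.03],[0.48,-0.95,0],1],
    [[0,0,0.03],[0.48,-0.95,0],1],
    [[0,0,0],[0.48,-0.95,0],1],
    [[0,0,0],[0,0,0],1],
    [[0,0,0],[0,0,0],1]
  ]
}}

```text
time: 1.72
tcp_pos: [0.5571, 0.0579, 0.2309]
orientation: [-0.001, -0.001, 1.0, 0.0]
wrist_force: [0.3, 0.8, -0.1]
opening: 0.0855
```

>>> {"fn": "arm_command", "kwargs": {
  "steps": [
    [[0,0,0],[0,-0.07,-0.6],1],
    [[0,0,0],[0,0,-0.6],1],
    [[0,0,0],[0,0,-0.6],1],
    [[0,0,0],[0,0,-0.4],1],
    [[0,0,0],[0,0,-0.4],1],
    [[0,0,0],[0,0,0],1]
  ]
}}

```text
time: 2.48
tcp_pos: [0.5559, 0.0558, 0.1001]
orientation: [-0.002, -0.003, 1.0, 0.0]
wrist_force: [0.1, -0.0, 0.4]
opening: 0.0854
```

Run:
```python
from h import *
crop("top","a1.png",190,120,330,260,5)
crop("scene","a2.png",220,60,370,220,4)
```

```text
(no output)
```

View pics/a1.png

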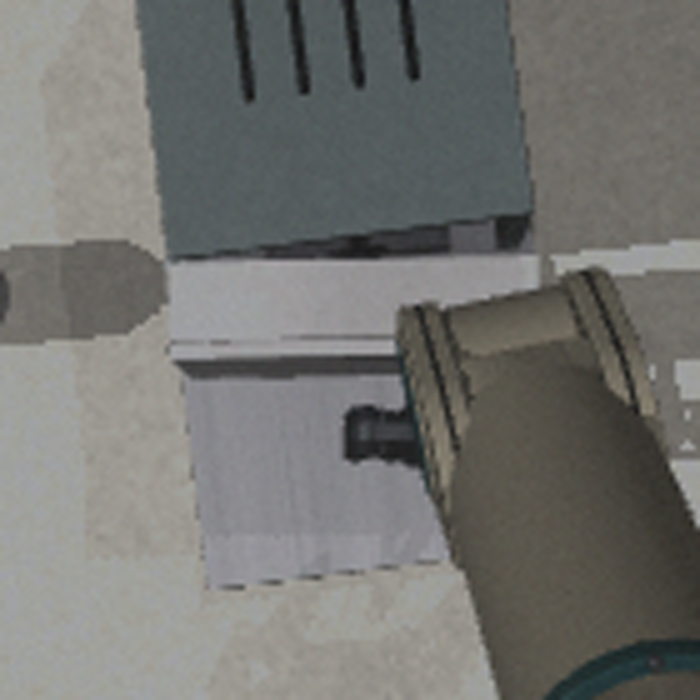

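View pics/a2.png

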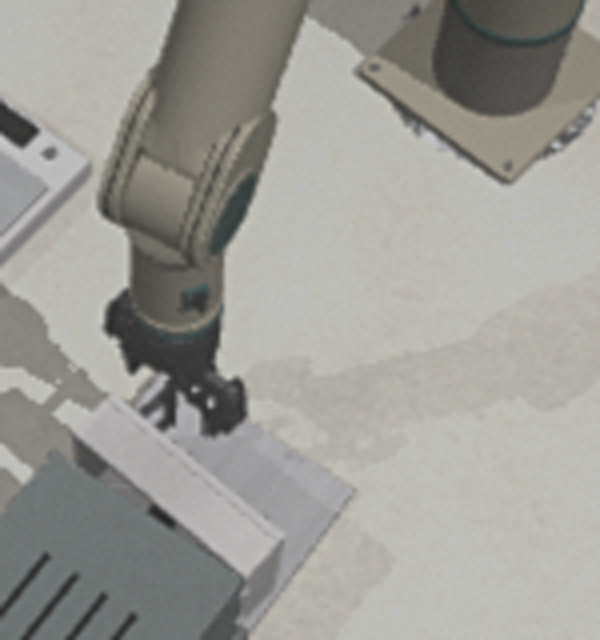

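The fingers straddle the handle bar, seen in the scene view at crop (170,400), and the gripper clears the door. Closing now.

>>> {"fn": "arm_command", "kwargs": {
  "steps": [
    [[0,0,0],[0,0,0],0],
    [[0,0,0],[0,0,0],0],
    [[0,0,0],[0,0,0],0],
    [[0,0,0],[0,0,0],0],
    [[0,0,0],[0,0,0],0],
    [[0,0,0],[0,0,0],0]
  ]
}}

```text
time: 3.32
tcp_pos: [0.5577, 0.0535, 0.1016]
orientation: [0.0, -0.001, 1.0, -0.0]
wrist_force: [-1.6, -1.7, 4.8]
opening: 0.0104
```

Run:
```python
from h import *
s=env.get_state();print(s["tcp_pos"],s["qpos"],s["wrist_force"],s["ft_torque"],s["opening"])
h=np.array([.6524,.2248]);y0=.121
rel=s["tcp_pos"][:2]-h
print("r",np.linalg.norm(rel),"ang",(np.arctan2(-.17,-.096)-np.arctan2(rel[1],rel[0])+y0))
# waypoints with steps of angle
a=[.115,.2,.3,.4,.5,.6,.7,.8,.9,1.,1.1,1.2,1.3,1.4,1.5,1.6,1.65]
P=[]
for t in a:
    c,sn=np.cos(y0-t),np.sin(y0-t);P.append(h+[c*-.096-sn*-.17,sn*-.096+c*-.17])
P=np.array(P)
for i in range(len(a)-1):print(a[i+1],np.round(P[i+1],4),"shift",np.round((P[i+1]-P[i])/.05,2),"turn",round(-(a[i+1]-a[i])/(np.pi/2),3))
```

```text
[0.55773638 0.05348933 0.10162222] [-0.11240857  0.67816828 -0.05159558  1.88439984  0.05972683  0.58038894
  1.37024304] [-1.55818246 -1.69187577  4.77336855] [-0.28110488  0.21077936  0.01958789] 0.010420522575445852
r 0.19572569711671503 ang 0.11176174581198017
0.2 [0.5433 0.0629] shift [-0.28  0.17] turn -0.054
0.3 [0.5277 0.0746] shift [-0.31  0.23] turn -0.064
0.4 [0.5133 0.0878] shift [-0.29  0.26] turn -0.064
0.5 [0.5003 0.1024] shift [-0.26  0.29] turn -0.064
0.6 [0.4889 0.1182] shift [-0.23  0.32] turn -0.064
0.7 [0.479 0.135] shift [-0.2   0.34] turn -0.064
0.8 [0.4709 0.1528] shift [-0.16  0.36] turn -0.064
0.9 [0.4646 0.1713] shift [-0.13  0.37] turn -0.064
1.0 [0.4602 0.1903] shift [-0.09  0.38] turn -0.064
1.1 [0.4578 0.2096] shift [-0.05  0.39] turn -0.064
1.2 [0.4572 0.2291] shift [-0.01  0.39] turn -0.064
1.3 [0.4586 0.2486] shift [0.03 0.39] turn -0.064
1.4 [0.462  0.2678] shift [0.07 0.38] turn -0.064
1.5 [0.4672 0.2866] shift [0.1  0.38] turn -0.064
1.6 [0.4743 0.3048] shift [0.14 0.36] turn -0.064
1.65 [0.4785 0.3136] shift [0.08 0.18] turn -0.032
```

>>> {"fn": "arm_command", "kwargs": {
  "steps": [
    [[0,0,-0.027],[-0.14,0.08,0],0],
    [[0,0,-0.027],[-0.14,0.09,0],0],
    [[0,0,-0.032],[-0.16,0.11,0],0],
    [[0,0,-0.032],[-0.15,0.12,0],0],
    [[0,0,-0.032],[-0.15,0.13,0],0],
    [[0,0,-0.032],[-0.14,0.13,0],0],
    [[0,0,-0.064],[-0.26,0.29,0],0],
    [[0,0,0],[0,0,0],0]
  ]
}}

```text
time: 4.32
tcp_pos: [0.4993, 0.1025, 0.1016]
orientation: [-0.001, 0.19, 0.982, -0.0]
wrist_force: [-2.3, -1.5, 5.4]
opening: 0.0109
```

>>> {"fn": "arm_command", "kwargs": {
  "steps": [
    [[0,0,-0.064],[-0.23,0.32,0],0],
    [[0,0,-0.064],[-0.2,0.34,0],0],
    [[0,0,-0.064],[-0.16,0.36,0],0],
    [[0,0,-0.064],[-0.13,0.37,0],0],
    [[0,0,-0.064],[-0.09,0.38,0],0],
    [[0,0,-0.064],[-0.05,0.39,0],0],
    [[0,0,-0.064],[-0.01,0.39,0],0],
    [[0,0,-0.064],[0.03,0.39,0],0],
    [[0,0,-0.064],[0.07,0.38,0],0],
    [[0,0,-0.064],[0.1,0.38,0],0],
    [[0,0,-0.064],[0.14,0.36,0],0],
    [[0,0,-0.032],[0.08,0.18,0],0],
    [[0,0,0],[0,0,0],0],
    [[0,0,0],[0,0,0],0]
  ]
}}

```text
time: 6.08
tcp_pos: [0.478, 0.3148, 0.1016]
orientation: [-0.001, 0.696, 0.718, 0.001]
wrist_force: [-1.3, 0.7, 5.3]
opening: 0.0105
```

Run:
```python
from h import *
s=env.get_state();print(s["tcp_pos"],s["qpos"],s["wrist_force"],s["ft_torque"],s["opening"])
crop("top","b1.png",90,60,330,260,3)
```

```text
[0.47795062 0.3147515  0.10159915] [-0.9132983   0.73900384  0.45213802  1.86129274 -0.50562231  0.65618617
 -0.12330294] [-1.33396634  0.72670188  5.2866517 ] [ 0.18658628  0.19381704 -0.01395824] 0.010523093440476656
```

View pics/b1.png

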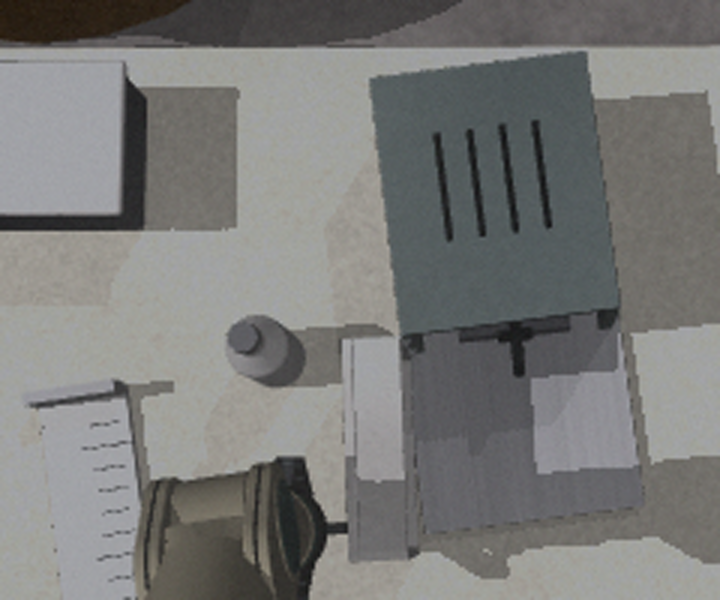

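The door stands open at about 1.65 rad. The caddy tab is visible at crop (519,375)–(514,325). Next I release the handle and go up.

>>> {"fn": "arm_command", "kwargs": {
  "steps": [
    [[0,0,0],[0,0,0],1],
    [[0,0,0],[0,0,0],1],
    [[0,0,0],[0,0,0],1],
    [[0,0,0],[0,0,0],1],
    [[0,0,0],[0,0,0.5],1],
    [[0,0,0],[0,0,0.8],1],
    [[0,0,0],[0,0,1],1],
    [[0,0,0],[0,0,1],1],
    [[0,0,0],[-0.5,-0.5,0],1],
    [[0,0,0],[-0.5,-0.5,0],1],
    [[0,0,0],[0,0,0],1]
  ]
}}

```text
time: 7.5
tcp_pos: [0.4264, 0.2616, 0.2666]
orientation: [-0.001, 0.697, 0.717, -0.001]
wrist_force: [0.3, 0.0, 0.0]
opening: 0.0853
```

Run:
```python
from h import *
print(env.get_state()["qpos"],env.get_state()["tcp_pos"])
crop("top","c1.png",200,140,320,260,5)
crop("scene","c2.png",210,130,330,250,5)
f=lambda u,v:(90+u/3-.35,60+v/3-.35)
M=np.array([.6645,.1255]);c,s=np.cos(.121),np.sin(.121)
for p in [(519,375),(514,325)]:
    P=pt("top",*f(*p),.125)[:2];d=P-M;print(P,"cab",d@[c,s],d@[-s,c])
```

```text
[-1.04441451  0.43000922  0.62788794  1.89163243 -0.31403544  0.92053474
 -0.23774604] [0.4264351  0.26158756 0.26659259]
[0.6183993  0.11795827] cab -0.0466739527873851 -0.0019220019863654533
[0.66456304 0.1224577 ] cab -0.0003046377707197519 -0.003027665613545654
```

View pics/c1.png

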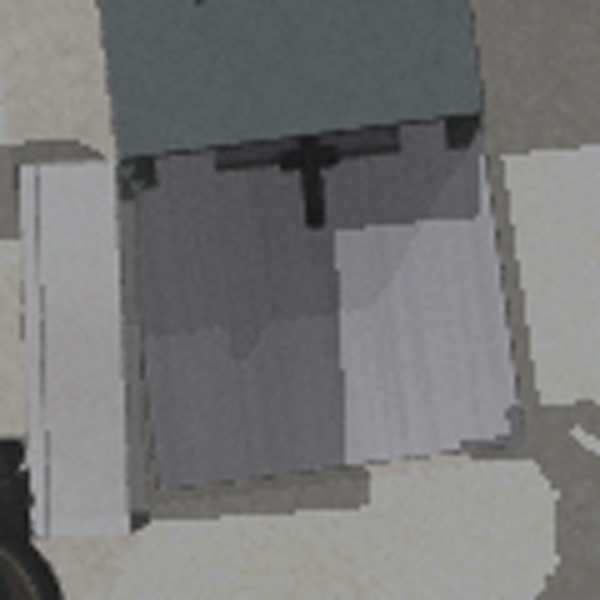

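View pics/c2.png

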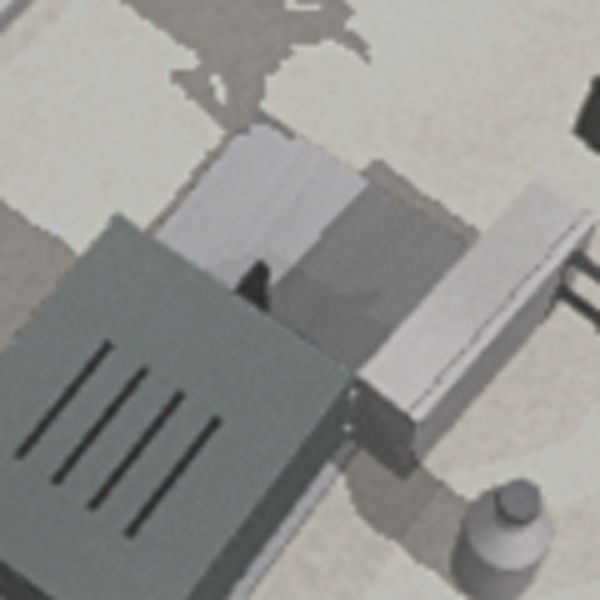

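>>> {"fn": "arm_command", "kwargs": {
  "steps": [
    [[0,0,-0.094],[0.42,-0.28,0],1],
    [[0,0,-0.094],[0.42,-0.28,0],1],
    [[0,0,-0.094],[0.42,-0.28,0],1],
    [[0,0,-0.094],[0.42,-0.28,0],1],
    [[0,0,-0.094],[0.42,-0.28,0],1],
    [[0,0,-0.094],[0.42,-0.28,0],1],
    [[0,0,-0.094],[0.42,-0.28,0],1],
    [[0,0,-0.094],[0.42,-0.28,0],1],
    [[0,0,-0.094],[0.42,-0.28,0],1],
    [[0,0,-0.094],[0.42,-0.28,0],1],
    [[0,0,0],[0,0,0],1],
    [[0,0,0],[0,0,0],1]
  ]
}}

```text
time: 9.1
tcp_pos: [0.6379, 0.1243, 0.2656]
orientation: [-0.0, 0.998, 0.064, -0.001]
wrist_force: [-0.3, 0.4, 0.1]
opening: 0.0851
```

Run:
```python
from h import *
s=env.get_state();q=s["orientation"];print(s["tcp_pos"],s["qpos"],"jaw",2*np.arctan2(q[2],q[1])-np.pi/2, "cmd to", (np.array([.635,.1194])-s["tcp_pos"][:2])/.05)
```

```text
[0.63793013 0.12434644 0.26563346] [-0.72885127  0.77167756  0.95729726  1.48939319 -0.65174994  1.22299124
 -1.12225871] jaw -1.4428567290843815 cmd to [-0.05860262 -0.09892883]
```

>>> {"fn": "arm_command", "kwargs": {
  "steps": [
    [[0,0,0],[-0.06,-0.1,-0.5],1],
    [[0,0,0],[0,0,-0.7],1],
    [[0,0,0],[0,0,-0.7],1],
    [[0,0,0],[0,0,-0.6],1],
    [[0,0,0],[0,0,0],1]
  ]
}}

```text
time: 9.72
tcp_pos: [0.633, 0.1201, 0.1393]
orientation: [-0.0, 0.998, 0.064, -0.002]
wrist_force: [0.7, 0.6, 0.9]
opening: 0.0855
```

Run:
```python
from h import *
s=env.get_state();print(s["tcp_pos"],s["qpos"],s["wrist_force"])
crop("scene","d2.png",210,90,340,230,4)
crop("top","d1.png",200,140,320,260,4)
```

```text
[0.63296747 0.12007317 0.13925862] [-0.68810931  0.89034544  0.85654492  1.62941633 -0.77443439  0.99898889
 -1.01319527] [0.70179051 0.55772403 0.8825943 ]
```

View pics/d2.png

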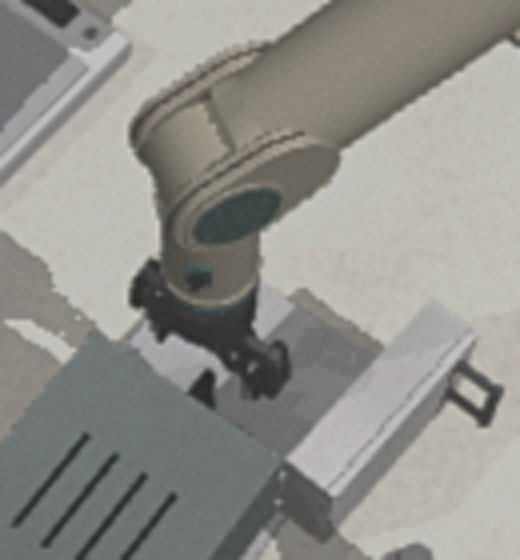

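View pics/d1.png

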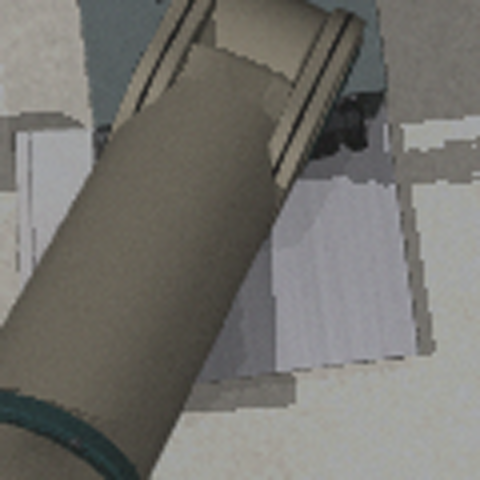

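Run:
```python
from h import *
k=lambda p:np.round((proj("scene",p)-[210,90])*4,0)
M=np.array([.6645,.1255]);c,s=np.cos(.121),np.sin(.121)
W=lambda x,y,z:[*(M+x*np.array([c,s])+y*np.array([-s,c])),z]
for x in(-.047,-.038,-.03,0):print(x,k(W(x,-.0025,.125)))
t=env.get_state()["tcp_pos"]
print("tcp",k(t),"fingers",[k(t+np.array([-s*d,c*d,.02])) for d in(.05,-.05)])
# tab apex two view: scene d2 (207,372), from c2 (262,262)
r=[ray("scene",210+262/5-.4,130+262/5-.4),ray("top",200+315/5-.4,140+226/5-.4)]
for n,(o,d) in zip("st",r):
    for z in(.125,.06,.033):
        P=o+d*(z-o[2])/d[2];e=P[:2]-M;print(n,z,np.round([e@[c,s],e@[-s,c]],4))
```

```text
-0.047 [217. 362.]
-0.038 [210. 369.]
-0.03 [205. 376.]
0 [184. 402.]
tcp [205. 368.] fingers [array([253., 391.]), array([158., 327.])]
s 0.125 [-0.0377 -0.0049]
s 0.06 [-0.0607 -0.0209]
s 0.033 [-0.0702 -0.0275]
t 0.125 [-0.0471 -0.0017]
t 0.06 [-0.0404 -0.0026]
t 0.033 [-0.0377 -0.0029]
```

>>> {"fn": "arm_command", "kwargs": {
  "steps": [
    [[0,0,0],[0.03,0,-0.3],1],
    [[0,0,0],[0,0,-0.3],1],
    [[0,0,0],[0,0,-0.2],1],
    [[0,0,0],[0,0,0],1],
    [[0,0,0],[0,0,0],1]
  ]
}}

```text
time: 10.45
tcp_pos: [0.6369, 0.1182, 0.1015]
orientation: [0.0, 0.998, 0.062, 0.0]
wrist_force: [-0.4, -0.4, -0.3]
opening: 0.0852
```

>>> {"fn": "arm_command", "kwargs": {
  "steps": [
    [[0,0,0],[-0.02,0.02,-0.1],1],
    [[0,0,0],[0,0,-0.06],1],
    [[0,0,0],[0,0,0],1],
    [[0,0,0],[0,0,0],0],
    [[0,0,0],[0,0,0],0],
    [[0,0,0],[0,0,0],0],
    [[0,0,0],[0,0,0],0],
    [[0,0,0],[0,0,0],0],
    [[0,0,0],[0,0,0],0]
  ]
}}

```text
time: 11.58
tcp_pos: [0.6358, 0.1191, 0.0935]
orientation: [0.0, 0.998, 0.062, 0.0]
wrist_force: [0.5, -0.6, 1.0]
opening: 0.0094
```

Run:
```python
from h import *
s=env.get_state();print(s["tcp_pos"],s["qpos"],s["wrist_force"],s["ft_torque"],s["opening"])
```

```text
[0.6357873  0.11911562 0.09346648] [-0.66659781  0.94335649  0.81282412  1.65411888 -0.82881678  0.92256427
 -0.9751264 ] [ 0.47148004 -0.5622328   0.99077351] [-0.14783211  0.00395235  0.04650352] 0.009406607563189165
```

>>> {"fn": "arm_command", "kwargs": {
  "steps": [
    [[0,0,0],[-0.05,-0.006,0],0],
    [[0,0,0],[-0.1,-0.012,0],0],
    [[0,0,0],[-0.16,-0.02,0],0],
    [[0,0,0],[-0.16,-0.02,0],0],
    [[0,0,0],[-0.16,-0.02,0],0],
    [[0,0,0],[-0.16,-0.02,0],0],
    [[0,0,0],[-0.1,-0.012,0],0],
    [[0,0,0],[-0.05,-0.006,0],0],
    [[0,0,0],[0,0,0],0]
  ]
}}

```text
time: 12.7
tcp_pos: [0.5884, 0.1136, 0.0935]
orientation: [-0.0, 0.998, 0.062, -0.0]
wrist_force: [0.5, 0.5, 2.2]
opening: 0.0091
```

Run:
```python
from h import *
s=env.get_state();print(s["tcp_pos"],s["qpos"],s["wrist_force"],s["ft_torque"],s["opening"])
crop("scene","e2.png",210,90,340,230,4)
```

```text
[0.58835603 0.11361056 0.09346309] [-0.6987981   0.89017139  0.80571783  1.79365985 -0.8476251   0.84510378
 -0.91950333] [0.49759015 0.48714829 2.16935856] [ 0.01108476 -0.15567292 -0.02728913] 0.009056613458030193
```

View pics/e2.png

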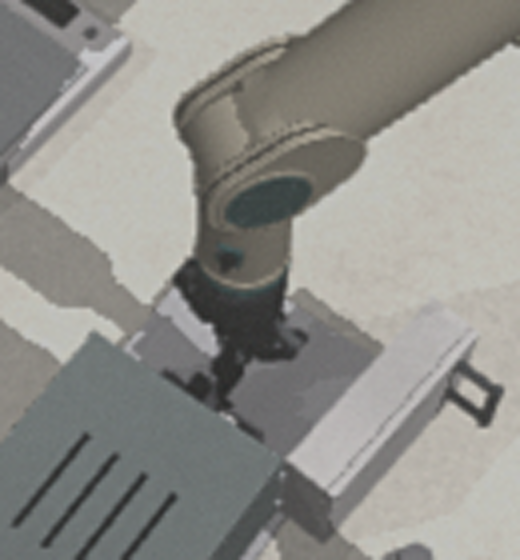

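The caddy is following the tab: its front is emerging at crop (210,395). I keep pulling.

>>> {"fn": "arm_command", "kwargs": {
  "steps": [
    [[0,0,0],[-0.08,-0.01,0],0],
    [[0,0,0],[-0.16,-0.02,0],0],
    [[0,0,0],[-0.16,-0.02,0],0],
    [[0,0,0],[-0.2,-0.024,0],0],
    [[0,0,0],[-0.2,-0.024,0],0],
    [[0,0,0],[-0.2,-0.024,0],0],
    [[0,0,0],[-0.2,-0.024,0],0],
    [[0,0,0],[-0.2,-0.024,0],0],
    [[0,0,0],[-0.2,-0.024,0],0],
    [[0,0,0],[-0.2,-0.024,0],0],
    [[0,0,0],[-0.2,-0.024,0],0],
    [[0,0,0],[-0.16,-0.02,0],0],
    [[0,0,0],[-0.1,-0.012,0],0],
    [[0,0,0],[-0.04,-0.005,0],0],
    [[0,0,0],[0,0,0],0],
    [[0,0,0],[0,0,0],0]
  ]
}}

```text
time: 14.75
tcp_pos: [0.4734, 0.0997, 0.0934]
orientation: [-0.0, 0.998, 0.062, -0.0]
wrist_force: [1.9, 1.0, 5.6]
opening: 0.0089
```

Run:
```python
from h import *
s=env.get_state();print(s["tcp_pos"],s["qpos"],s["wrist_force"],s["ft_torque"],s["opening"])
crop("scene","f2.png",210,90,340,230,4)
```

```text
[0.47342581 0.09969314 0.09337452] [-0.75404405  0.76429573  0.76941892  2.10774062 -0.9205377   0.65010878
 -0.78118624] [1.93813747 1.010292   5.60302989] [ 0.02667749 -0.24569567 -0.05515762] 0.008866786821113592
```

View pics/f2.png

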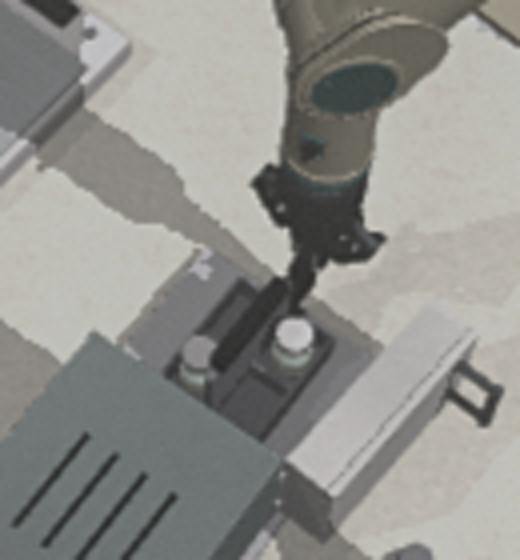

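>>> {"fn": "arm_command", "kwargs": {
  "steps": [
    [[0,0,0],[0,0,0],1],
    [[0,0,0],[0,0,0],1],
    [[0,0,0],[0,0,0],1],
    [[0,0,0],[0,0,0],1],
    [[0,0,0],[0,0,0],1],
    [[0,0,0],[0,0,0.4],1],
    [[0,0,0],[0,0,0.8],1],
    [[0,0,0],[0,0,0.8],1],
    [[0,0,0],[0,0,0.5],1],
    [[0,0,0],[0,0,0],1]
  ]
}}

```text
time: 16.05
tcp_pos: [0.4747, 0.0998, 0.2197]
orientation: [-0.0, 0.998, 0.063, 0.002]
wrist_force: [0.3, 0.9, -1.1]
opening: 0.0858
```

Run:
```python
from h import *
s=env.get_state();print(s["tcp_pos"],s["qpos"],s["wrist_force"],s["opening"])
crop("scene","g2.png",230,130,330,230,6)
crop("top","g1.png",200,140,320,260,5)
```

```text
[0.47470351 0.09977751 0.21974378] [-0.91512394  0.60169863  1.01046113  1.99836837 -0.65722533  0.90511434
 -0.99742854] [ 0.30433735  0.8747246  -1.09333631] 0.08579891815855487
```

View pics/g2.png

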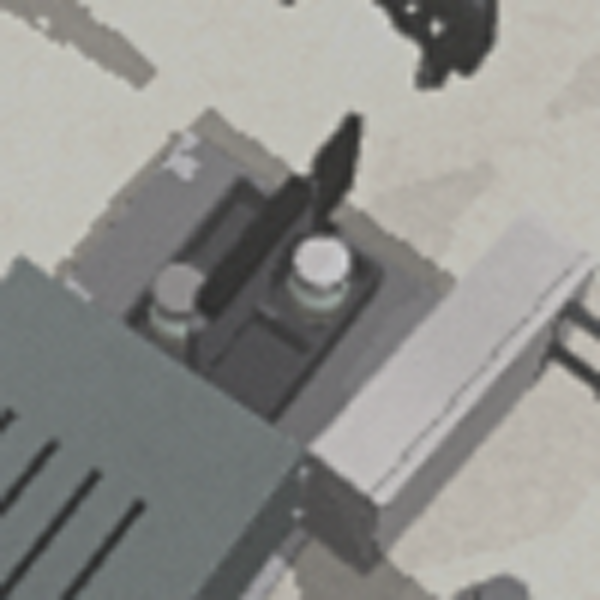

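View pics/g1.png

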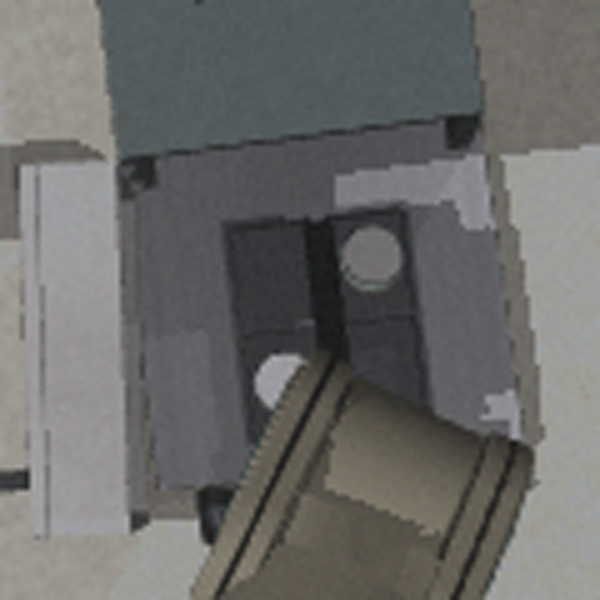

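Run:
```python
from h import *
M=np.array([.6645,.1255]);c,s=np.cos(.121),np.sin(.121)
def cab(P):
    e=P[:2]-M;return np.round([e@[c,s],e@[-s,c]],4)
f=lambda u,v:(200+u/5-.4,140+v/5-.4); g=lambda u,v:(230+u/6-.4,130+v/6-.4)
for p in [(306,222),(331,220),(318,340),(345,345)]:
    P=pt("top",*f(*p),.132);print("bar top",P[:2],cab(P))
for p in [(283,174),(310,186),(195,310),(210,316)]:
    P=pt("scene",*g(*p),.132);print("bar scene",P[:2],cab(P))
for n,k,p,z in [("top",f,(371,255),.081),("scene",g,(180,285),.083),("scene",g,(320,260),.083)]:
    P=pt(n,*k(*p),z);print("jar",P[:2],cab(P))
P=pt("scene",*g(355,115),.125);print("tab tip",P[:2],cab(P))
t=np.array([.4734,.0997,0]);print("tcp at release",cab(t))
```

```text
bar top [0.61947148 0.12300951] [-0.045  0.003]
bar top [0.62054056 0.10935652] [-0.0456 -0.0107]
bar top [0.55498414 0.11659255] [-0.1098  0.0044]
bar top [0.55224177 0.10192919] [-0.1143 -0.0098]
bar scene [0.52813925 0.09436263] [-0.1391 -0.0145]
bar scene [0.52301068 0.11122773] [-0.1422  0.0029]
bar scene [0.62766481 0.11647678] [-0.0377 -0.0045]
bar scene [0.62446923 0.12532944] [-0.0398  0.0047]
jar [0.60587763 0.08628444] [-0.0629 -0.0319]
jar [0.606095   0.08464208] [-0.0629 -0.0335]
jar [0.53600372 0.13464993] [-0.1265  0.0246]
tab tip [0.46649351 0.09698141] [-0.2    -0.0044]
tcp at release [-0.1928 -0.0025]
```

>>> {"fn": "arm_command", "kwargs": {
  "steps": [
    [[0,0,0],[0.38,0.04,0],1],
    [[0,0,0],[0.38,0.04,0],1],
    [[0,0,0],[0.38,0.04,0],1],
    [[0,0,0],[0.38,0.04,0],1],
    [[0,0,0],[0.38,0.05,0],1],
    [[0,0,0],[0,0,0],1],
    [[0,0,0],[0,0,-0.6],1],
    [[0,0,0],[0,0,-0.6],1],
    [[0,0,0],[0,0,-0.4],1],
    [[0,0,0],[0,0,0],1],
    [[0,0,0],[0,0,0],1]
  ]
}}

```text
time: 17.52
tcp_pos: [0.5691, 0.1098, 0.1391]
orientation: [0.0, 0.998, 0.062, 0.001]
wrist_force: [0.6, 0.6, 0.7]
opening: 0.0855
```

Run:
```python
from h import *
s=env.get_state();q=s["orientation"];print(s["tcp_pos"],s["qpos"],s["wrist_force"],2*np.arctan2(q[2],q[1])-np.pi/2)
crop("scene","h2.png",230,110,330,210,6)
```

```text
[0.5691097  0.10984513 0.13909414] [-0.74277474  0.81398157  0.86465461  1.82302948 -0.79146448  0.89045966
 -0.94481454] [0.63982032 0.60071463 0.70377285] -1.4460846059597585
```

View pics/h2.png

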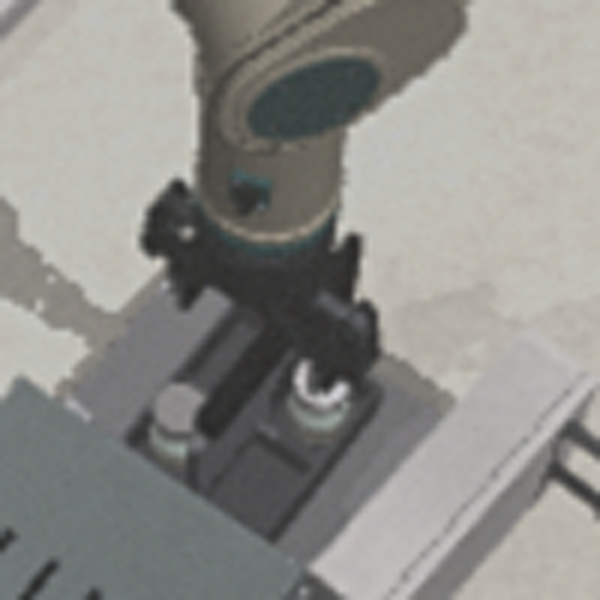

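The fingers straddle the top bar: the bar is at crop (240,380) and the fingers at (165,240) and (355,340). I descend 36 mm and close.

>>> {"fn": "arm_command", "kwargs": {
  "steps": [
    [[0,0,0],[0.04,0,-0.3],1],
    [[0,0,0],[0,0,-0.3],1],
    [[0,0,0],[0,0,-0.12],1],
    [[0,0,0],[0,0,0],1],
    [[0,0,0],[0,0,0],1]
  ]
}}

```text
time: 18.2
tcp_pos: [0.5709, 0.11, 0.1025]
orientation: [0.0, 0.998, 0.062, 0.0]
wrist_force: [-0.2, -0.1, -0.2]
opening: 0.0854
```

>>> {"fn": "arm_command", "kwargs": {
  "steps": [
    [[0,0,0],[0,0,-0.02],0],
    [[0,0,0],[0,0,0],0],
    [[0,0,0],[0,0,0],0],
    [[0,0,0],[0,0,0],0],
    [[0,0,0],[0,0,0],0],
    [[0,0,0],[0,0,0],0],
    [[0,0,0],[0,0,0],0]
  ]
}}

```text
time: 19.08
tcp_pos: [0.5706, 0.1105, 0.1013]
orientation: [-0.0, 0.998, 0.063, -0.0]
wrist_force: [-0.3, 2.4, 0.2]
opening: 0.015
```

Run:
```python
from h import *
s=env.get_state();q=s["orientation"];print(s["tcp_pos"],s["qpos"],s["wrist_force"],s["ft_torque"],s["opening"])
```

```text
[0.57062909 0.11054305 0.10128907] [-0.71452943  0.86119821  0.81437415  1.84112211 -0.84633546  0.82916036
 -0.90387963] [-0.28863213  2.38701341  0.2083692 ] [ 0.30887178 -0.00703447  0.03493439] 0.014991145105825606
```

>>> {"fn": "arm_command", "kwargs": {
  "steps": [
    [[0,0,0],[0,0,0.05],0],
    [[0,0,0],[0,0,0.1],0],
    [[0,0,0],[0,0,0.15],0],
    [[0,0,0],[0,0,0.2],0],
    [[0,0,0],[0,0,0.2],0],
    [[0,0,0],[0,0,0.2],0],
    [[0,0,0],[0,0,0.2],0],
    [[0,0,0],[0,0,0.2],0],
    [[0,0,0],[0,0,0.2],0],
    [[0,0,0],[0,0,0.2],0],
    [[0,0,0],[0,0,0.15],0],
    [[0,0,0],[0,0,0.05],0],
    [[0,0,0],[0,0,0],0],
    [[0,0,0],[0,0,0],0]
  ]
}}

```text
time: 20.82
tcp_pos: [0.5704, 0.1102, 0.196]
orientation: [0.0, 0.998, 0.062, -0.0]
wrist_force: [-0.4, 0.0, -3.8]
opening: 0.0152
```

Run:
```python
from h import *
s=env.get_state();q=s["orientation"];print(s["tcp_pos"],q,s["qpos"],s["wrist_force"],s["ft_torque"],s["opening"])
crop("scene","i2.png",210,80,340,220,4)
```

```text
[0.57040381 0.11018485 0.19596247] [ 1.64250858e-05  9.98049457e-01  6.24273809e-02 -3.21802170e-04] [-0.77809091  0.75191361  0.93192877  1.76914028 -0.7112488   0.99707775
 -1.00907892] [-0.42955423  0.0218885  -3.83201603] [-0.0219529  -0.02700814  0.02909991] 0.01520143892953699
```

View pics/i2.png

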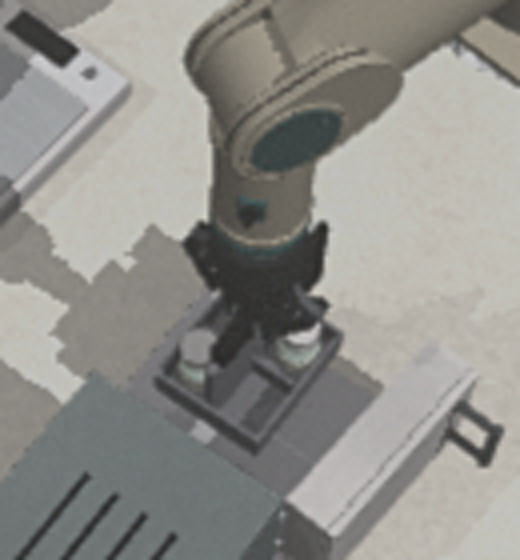

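>>> {"fn": "arm_command", "kwargs": {
  "steps": [
    [[0,0,0],[0,-0.1,0],0],
    [[0,0,-0.002],[-0.01,-0.2,0],0],
    [[0,0,-0.002],[-0.02,-0.3,0],0],
    [[0,0,-0.002],[-0.02,-0.4,0],0],
    [[0,0,-0.002],[-0.02,-0.4,0],0],
    [[0,0,-0.002],[-0.02,-0.4,0],0],
    [[0,0,-0.002],[-0.02,-0.4,0],0],
    [[0,0,-0.002],[-0.02,-0.4,0],0],
    [[0,0,-0.002],[-0.02,-0.4,0],0],
    [[0,0,-0.002],[-0.02,-0.4,0],0],
    [[0,0,-0.002],[-0.02,-0.4,0],0],
    [[0,0,-0.002],[-0.02,-0.3,0],0],
    [[0,0,-0.002],[-0.02,-0.2,0],0],
    [[0,0,0],[0,-0.1,0],0],
    [[0,0,0],[0,0,0],0]
  ]
}}

```text
time: 22.75
tcp_pos: [0.5592, -0.1097, 0.1963]
orientation: [-0.0, 0.999, 0.044, 0.0]
wrist_force: [-0.9, 0.0, -3.7]
opening: 0.0148
```

Run:
```python
from h import *
s=env.get_state();q=s["orientation"];print(s["tcp_pos"],2*np.arctan2(q[2],q[1])-np.pi/2,s["qpos"],s["wrist_force"],s["ft_torque"],s["opening"])
```

```text
[ 0.55924182 -0.10973606  0.19626863] -1.4834476778143957 [-0.39038553  0.7244334   0.90524587  1.79947166 -0.68639741  0.96651448
 -0.67629201] [-0.85044084  0.01240066 -3.69588889] [ 0.02063527 -0.04713498  0.0010324 ] 0.014782172030548034
```

>>> {"fn": "arm_command", "kwargs": {
  "steps": [
    [[0,0,0],[0,-0.1,0],0],
    [[0,0,-0.002],[-0.02,-0.2,0],0],
    [[0,0,-0.002],[-0.02,-0.3,0],0],
    [[0,0,-0.002],[-0.02,-0.4,0],0],
    [[0,0,-0.002],[-0.02,-0.4,0],0],
    [[0,0,-0.002],[-0.02,-0.4,0],0],
    [[0,0,-0.002],[-0.02,-0.4,0],0],
    [[0,0,-0.002],[-0.02,-0.4,0],0],
    [[0,0,0],[-0.02,-0.4,0],0],
    [[0,0,0],[-0.02,-0.4,0],0],
    [[0,0,0],[-0.02,-0.25,0],0],
    [[0,0,0],[0,-0.15,0],0],
    [[0,0,0],[0,-0.05,0],0],
    [[0,0,0],[0,0,0],0],
    [[0,0,0],[0,0,0],0]
  ]
}}

```text
time: 24.62
tcp_pos: [0.5495, -0.3015, 0.1962]
orientation: [-0.0, 0.999, 0.033, 0.0]
wrist_force: [0.3, 0.8, -3.6]
opening: 0.0153
```

Run:
```python
from h import *
s=env.get_state();q=s["orientation"];print(s["tcp_pos"],2*np.arctan2(q[2],q[1])-np.pi/2,s["qpos"],s["wrist_force"],s["ft_torque"],s["opening"])
crop("scene","j2.png",130,40,290,180,4)
crop("top","j1.png",350,140,470,280,4)
```

```text
[ 0.54945037 -0.30150218  0.19619358] -1.5045135492384176 [-0.01842966  0.78658268  0.86261607  1.63801688 -0.67395217  1.03978772
 -0.44870133] [ 0.28313495  0.82870681 -3.56069936] [ 0.00037616 -0.02037104  0.01050675] 0.01527402121043424
```

View pics/j2.png

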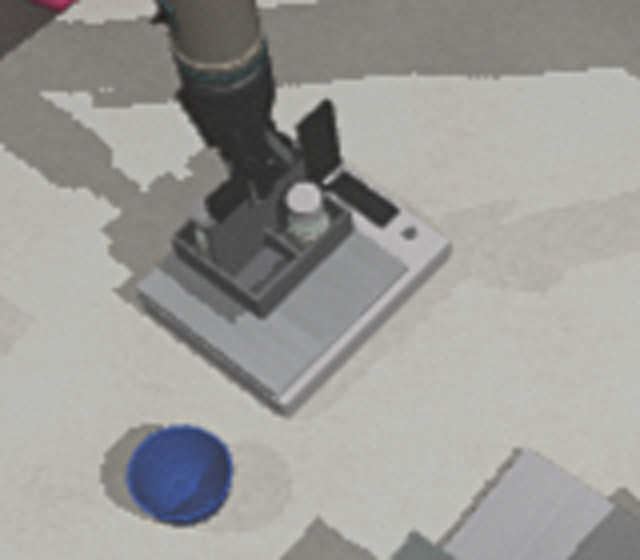

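View pics/j1.png

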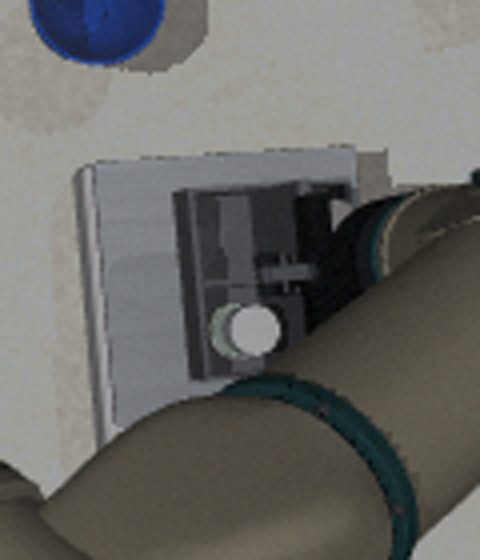

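The caddy hangs level above the pan with both jars standing. I lower to about 8 mm above the pan, then go down slowly.

>>> {"fn": "arm_command", "kwargs": {
  "steps": [
    [[0,0,0],[0,0,-0.1],0],
    [[0,0,0],[0,0,-0.2],0],
    [[0,0,0],[0,-0.01,-0.2],0],
    [[0,0,0],[0,0,-0.2],0],
    [[0,0,0],[0,0,-0.15],0],
    [[0,0,0],[0,0,-0.08],0],
    [[0,0,0],[0,0,-0.04],0],
    [[0,0,0],[0,0,-0.04],0],
    [[0,0,0],[0,0,-0.03],0],
    [[0,0,0],[0,0,0],0]
  ]
}}

```text
time: 25.98
tcp_pos: [0.5492, -0.3028, 0.1443]
orientation: [0.0, 0.999, 0.033, 0.0]
wrist_force: [-1.0, 0.2, -3.4]
opening: 0.0152
```

>>> {"fn": "arm_command", "kwargs": {
  "steps": [
    [[0,0,0],[0,0,-0.02],0],
    [[0,0,0],[0,0,-0.02],0],
    [[0,0,0],[0,0,-0.02],0],
    [[0,0,0],[0,0,0],0]
  ]
}}

```text
time: 26.48
tcp_pos: [0.5492, -0.3028, 0.1414]
orientation: [0.0, 0.999, 0.033, 0.0]
wrist_force: [0.9, -0.5, -3.0]
opening: 0.0147
```

>>> {"fn": "arm_command", "kwargs": {
  "steps": [
    [[0,0,0],[0,0,-0.02],0],
    [[0,0,0],[0,0,-0.02],0],
    [[0,0,0],[0,0,0],0]
  ]
}}

```text
time: 26.85
tcp_pos: [0.5492, -0.3027, 0.1412]
orientation: [-0.0, 0.999, 0.033, 0.001]
wrist_force: [-2.1, 4.0, 10.1]
opening: 0.0152
```

The pan now carries the caddy: the wrist force rose to +10 N while the grip held. I release and go straight up.

>>> {"fn": "arm_command", "kwargs": {
  "steps": [
    [[0,0,0],[0,0,0.01],0],
    [[0,0,0],[0,0,0],0],
    [[0,0,0],[0,0,0],1],
    [[0,0,0],[0,0,0],1],
    [[0,0,0],[0,0,0],1],
    [[0,0,0],[0,0,0],1],
    [[0,0,0],[0,0,0],1],
    [[0,0,0],[0,0,0.3],1],
    [[0,0,0],[0,0,0.6],1],
    [[0,0,0],[0,0,0.8],1],
    [[0,0,0],[0,0,0.8],1],
    [[0,0,0],[-0.5,0.8,0.4],1],
    [[0,0,0],[-0.5,0.8,0],1],
    [[0,0,0],[-0.5,0.8,0],1],
    [[0,0,0],[0,0.8,0],1],
    [[0,0,0],[0,0.8,0],1],
    [[0,0,0],[0,0,0],1]
  ]
}}

```text
time: 28.98
tcp_pos: [0.4745, -0.0995, 0.2853]
orientation: [-0.001, 0.999, 0.035, 0.0]
wrist_force: [-0.6, 0.2, 0.0]
opening: 0.0854
```

Run:
```python
from h import *
s=env.get_state();print(s["time"],s["tcp_pos"],s["qpos"],s["wrist_force"],s["opening"])
crop("scene","k2.png",130,40,330,220,3)
crop("top","k1.png",350,140,470,280,4)
```

```text
28.975 [ 0.47451284 -0.09947839  0.28526057] [-0.55258095  0.50871483  1.06218514  1.90901396 -0.52088281  1.03276989
 -0.76368756] [-0.60180668  0.17620602  0.02084851] 0.0853800850166736
```

View pics/k2.png

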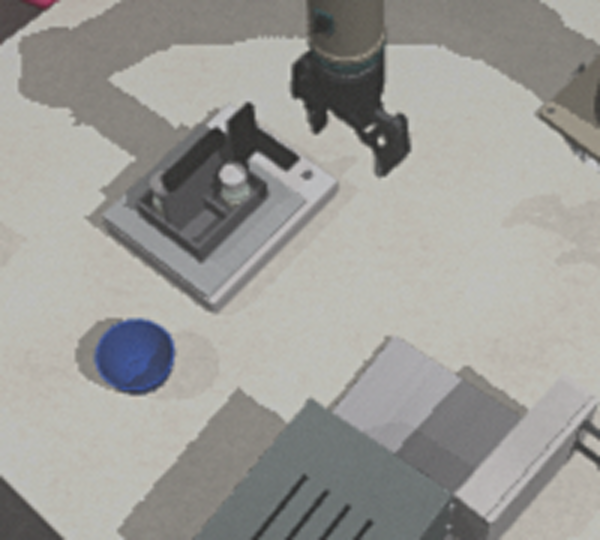

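View pics/k1.png

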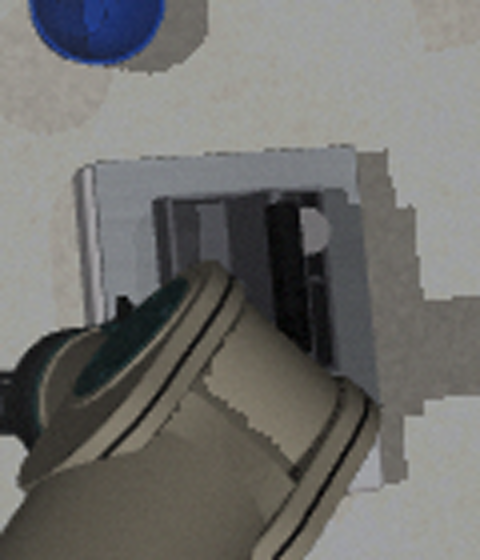

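The caddy stands on the pan, but the arm hides it in the top view. I move the arm aside for a final check.

>>> {"fn": "arm_command", "kwargs": {
  "steps": [
    [[0,0,0],[0,0.8,0],1],
    [[0,0,0],[0,0.8,0],1],
    [[0,0,0],[0,0.8,0],1],
    [[0,0,0],[0,0.8,0],1],
    [[0,0,0],[0,0.8,0],1],
    [[0,0,0],[0,0,0],1],
    [[0,0,0],[0,0,0],1]
  ]
}}

```text
time: 29.95
tcp_pos: [0.4746, 0.0953, 0.2853]
orientation: [0.001, 1.0, 0.031, 0.0]
wrist_force: [-0.0, -0.0, -0.4]
opening: 0.0857
```

Run:
```python
from h import *
s=env.get_state();print(s["time"],s["tcp_pos"],s["qpos"],s["wrist_force"])
crop("top","l1.png",360,160,460,280,5)
crop("top","l3.png",0,50,512,384,1.5)
```

```text
29.95 [0.47458468 0.0952513  0.28525971] [-0.98602802  0.53306992  1.11942613  1.91209738 -0.55442694  1.04922209
 -1.13705005] [-0.03083369 -0.0350256  -0.40450915]
```

View pics/l1.png

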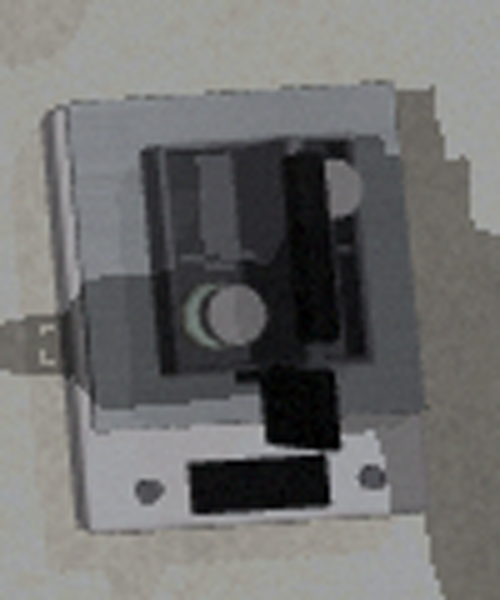

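View pics/l3.png

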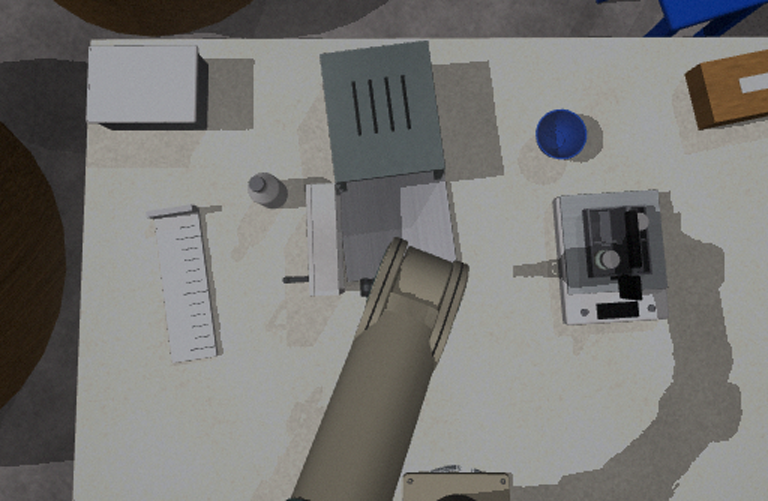

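The tray's rim corners are at crop (143,148), (353,136), (373,360) and (163,374). Bottle, tub, board and door look unchanged.

Run:
```python
from h import *
f=lambda u,v:(360+u/5-.4,160+v/5-.4)
Q=[pt("top",*f(*p),.089)[:2] for p in [(143,148),(353,136),(373,360),(163,374)]]
x=Q[0]+Q[1]-Q[2]-Q[3];print(sum(Q)/4,"yaw",np.arctan2(x[1],x[0]),"pan .549 -.3024 .064",[np.linalg.norm(Q[i]-Q[(i+1)%4]) for i in range(4)])
B=[pt("top",*f(*p),.172)[:2] for p in [(283,150),(325,150),(340,343),(300,343)]];print("bar",sum(B)/4)
a=cv2.imread("pics/top0.png").astype(int);b=cv2.imread("pics/raw_l3.png").astype(int)
for n,(u0,v0,u1,v1) in dict(bottle=(160,160,192,190),tub=(355,120,395,160),board=(95,182,148,295)).items():
    print(n,np.abs(a-b)[v0:v1,u0:u1].mean())
```

```text
[ 0.54864284 -0.29851118] yaw 0.057372070700805876 pan .549 -.3024 .064 [np.float64(0.11836256125559055), np.float64(0.1258649076458438), np.float64(0.11741283454879703), np.float64(0.12702157465178288)]
bar [ 0.5490496  -0.29904679]
bottle 5.770486111111111
tub 4.7214583333333335
board 6.911894027940113
```

```bash
python3 -c "
from station import env
print(env.job_done(), env.get_state()['time'])"
```

```text
the job is handed in; nothing more can be done
the job is handed in; nothing more can be done
```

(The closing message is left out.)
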